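Hold a board in the ultraviolet viewing cabinet for inspection

ROBOT

A 6-joint arm with a two-finger parallel gripper is mounted at the origin on a cart in front of the work surface, level with it; the furniture and walls round the work are solid. World frame = base frame: x ahead of the robot, y to its left, z up, the work surface at z = 0. Lengths are in m, angles in rad, forces in N, time in s.
With the tool pointing down it reaches from about 0.3 to 0.825 m from the base axis. Payload 5.4 kg.
Tool frame: the origin (TCP) lies at the very end of the fingers, on their centre line; the grasp point (between the pads) lies 19 mm behind it; z points along the fingers, y is the line along which they close (so a half turn about z gives the same grasp; the last joint's range is limited). The gripper opens to 92 mm and grips with 3 to 60 N. Pads are 20 mm wide; open, the fingers measure 128 mm over their backs; the gripper's body (75 mm by 189 mm) begins 69 mm behind the grasp point.
Start: joints at [-1.371, 0.158, 1.597, -0, 1.386, -0.21], TCP at [0.229, -0.527, 0.215] pointing down, gripper open.
Joint ranges: [-2.91, 2.91], [-0.94, 2.29], [0.18, 2.7], [-1.29, 4.43], [0.17, 2.64], [-3, 3]. Speed limits (rad/s): [2.57, 2.57, 3.14, 3.14, 3.14, 3.14].

INTERFACE

Orientations are given as a rotation vector (axis times angle).
In Python, from cell import telemetry, snapshot, calibration, ctrl gives the robot as it stands. The module is installed in compiled form; this text tells all that it offers.
- The arm moves only by the tool drive_tool, never from a script. Its argument "steps" is a list of rows, each an object of numbers: "x", "y", "z": the shift along the world's x, y, z as a fraction of full scale; "twist": the turn about the world's z as a fraction of full scale; "gripper": the gripper command: -1 is fully open, 1 is shut, values between are in proportion. In form: [{"x": .., "y": .., "z": .., "twist": .., "gripper": ..}, ...]. A call has 1 to 8 rows; each row shifts and turns the commanded pose from where the row before left it; what a row does not reach is not made up. Full scale, the value 1, is 30 cm for a shift and pi/4 rad for a turn. A row lasts 1/12 s, in which the tool goes at most 41.7 mm and 7.16 degrees, less where a joint would pass 70% of its speed; a pose out of reach is approached as far as the arm can. A call with a number of a shift or a turn outside -1 to 1 is refused whole. A call with a gripper value outside its range is refused whole. The fingers move at their own pace and stop on an object; the grip force is fixed at half the most. Time passes only in rows, so rows that do not move let the fingers close. It gives the time, the measured TCP pose, the force, the opening and the grip force at its end, in the units of the state.
- telemetry.state(): the state, without advancing time (a new reading comes with each control period).
- snapshot(name): name is "scene" or "top" or "wrist"; returns (picture, depth): 480x640x3 uint8, blue, green, red; 480x640 float32, m along the optical axis (not along the pixel's ray), 0 where there is no reading.
- calibration(name): a dict with "camera_matrix" (3x3 intrinsics, pixels), "rvec" (rotation vector, rad) and "tvec" (3), from world to camera coordinates, as OpenCV has them; the wrist camera has in their place "T_tool_cam" (4x4, takes a point from camera to tool coordinates, whose origin is the TCP and whose axes are the flange's). Camera axes: x right, y down, z forward; pixel columns grow to the right and rows downward; lengths in m; the calibration is good to about 2 mm. A picture is of the moment at which its call begins: read the wrist's pose just before it. calibration takes no time and is no camera call.
- ctrl.hand_in(): hands the job in; it is judged then, once.
The state is a dict: "time": time; "joint_positions": joint angles; "joint_vel": joint speeds; "joint_torque": joint torques, N m; "position": TCP position; "tool_rot": TCP orientation; "ft_force": force on the tool from outside, world axes, zero at the start; "ft_torque": the same for the moment, N m; "gripper_width": opening from 0.0 (shut) to 1.0 (fully open); "grasp_force": force on a finger pad.
Only numpy, scipy, OpenCV 4.12 (cv2) and the standard library are available. Lean on these libraries where they do the work, as an engineer would, in place of code of your own. Each camera call takes 0.05 s, during which the arm holds its last target. There are 200 camera calls.

TASK

First stand the black loupe, wide end down, in the raised eyepiece collar on top of the grey viewing cabinet and let go of it. Then take the board carrier by its handle, pass it level and board side up through the slot in the cabinet's front, and gently push it in until its flange closes the slot, so that the sprung lamp interlock inside is pressed; the interlock pushes it back out, so finish while still gripping the handle and holding the carrier level and fully home, with the loupe still seated. Do not disturb the tape roll, tip cleaner and screw jar standing about.

Things in the scene. Friction and masses are not known exactly. Their poses are not given: they have to be found in the camera images.
- cabinet: Ultraviolet viewing cabinet, grey sheet steel, fixed to the bench: 130 mm deep (its x), 110 mm wide (y), roof 80 mm above the bench, only the eyepiece collar on it. Origin at the centre of its underside, on the bench; x points from the front face (x = -65 mm, turned roughly to the robot) to the back, z up.
- slot_mouth (a point): Centre of the slot in the cabinet's front, in the front plane of its black bezel. The slot is 50 mm wide (cabinet y), 16 mm high, 6 mm deep, its centre 58 mm above the bench; behind it the cabinet is hollow, with no guide rails. The carrier goes in along the cabinet's +x. Axes as the cabinet's.
- eyepiece_seat (a point): Centre of the ring-shaped ledge in the black eyepiece collar on the roof, where the loupe stands: 86 mm above the bench, 50 mm behind the front face. The collar is 46 mm across; its lip, 40 mm across inside, rises 3 mm above the ledge; the hole in the ledge is 28 mm wide. Axes as the cabinet's.
- interlock (a joint): Sprung plunger of the lamp interlock inside the cabinet, in m: 0 free, 0.010 at its end stop, pushed in along the cabinet's +x. Its face, 18 mm across, waits on the slot's axis 76 mm behind the slot mouth. It pushes back with 1.5 N at 0, 3.5 N at 0.008, which is its reading with the carrier's flange against the bezel. A red pin then sticks out further at the back of the cabinet.
- carrier: Black moulded board carrier, about 80 g, blue circuit board clipped in, lying board up. Along its x: handle -64 to -24 mm (28 mm wide, 18 high, yellow patch on top), upright light-sealing flange -24 to -20 (60 wide, 20 high), tray -20 to +64 (46 wide, 12 high). Origin under its middle, on the underside; x from handle to nose, z up. The flange cannot pass the slot; the tray has 2 mm clearance all round.
- carrier_handle (a point): Middle of the carrier's handle, 45 mm behind the carrier's origin and 9 mm above its underside; grip here across the 28 mm width. Axes as the carrier's.
- carrier_nose (a point): Middle of the tray's leading end, 64 mm ahead of the carrier's origin, 6 mm above its underside (the tray's mid-height). The last 6 mm are narrowed to 42 mm wide and 9 mm high. Axes as the carrier's.
- loupe: Black eye loupe, 40 g or so, standing upright on the bench on its wide end: 36 mm across at the foot, narrowing upward, 36 mm high. Origin at the centre of its foot, z up.
- kapton_roll: Orange tape roll lying flat, 62 mm across, 19 mm high; leave it alone. Origin at the centre of its underside.
- tip_cleaner: Round black tip cleaner with brass wool, 58 mm across, 32 mm high; leave it alone. Origin at the centre of its underside.
- screw_jar1: Small white jar with a green cap, 42 mm across, 48 mm high; leave it alone. Origin at the centre of its underside.

How it is judged:
By the outcome, as a careful person would: the job done as asked, in the order asked, and still so for the second after the job is handed in, while the arm keeps its last pose, push and grip.
It also fails if it takes over 61 s, if anything falls off the work surface, if the arm or the gripper's body presses on something with over 40 N, if the wrist force passes 120 N, or if a joint passes its speed limit or range.

## Working session

There is one attempt and no reset: what is moved stays moved. The work goes in short steps, Python scripts to look and compute and a tool call to move; the robot and the scene stay as the last step left them, time stands still between calls to the robot, and variables do not carry over. Pictures are saved under pics/ and viewed, at most 10 in all, crops included, and the job is handed in when it is done.

Besides the shell and the picture viewer there is one more tool, called after "Request:" in YAML: its name, and indented under it one key for each argument. drive_tool: Moves the arm, as the interface text tells. Its arguments: {"type":"object","properties":{"steps":{"type":"array","items":{"type":"object","properties":{"x":{"type":"number","minimum":-1,"maximum":1},"y":{"type":"number","minimum":-1,"maximum":1},"z":{"type":"number","minimum":-1,"maximum":1},"twist":{"type":"number","minimum":-1,"maximum":1},"gripper":{"type":"number"}}}}},"required":["steps"]}

```bash
mkdir -p pics; cat > h.py <<'E'
import numpy as np, cv2
from cell import telemetry, snapshot, calibration, ctrl
def pose():
    s=telemetry.state(); T=np.eye(4); T[:3,:3]=cv2.Rodrigues(np.array(s["tool_rot"],float))[0]; T[:3,3]=s["position"]; return s,T
def cloud(name):
    s,T=pose(); img,d=snapshot(name); c=calibration(name); K=np.array(c["camera_matrix"])
    if name=="wrist": M=T@np.array(c["T_tool_cam"])
    else:
        M=np.eye(4); M[:3,:3]=cv2.Rodrigues(np.array(c["rvec"],float))[0]; M[:3,3]=np.ravel(c["tvec"]); M=np.linalg.inv(M)
    v,u=np.mgrid[:480,:640]
    P=np.stack([(u-K[0,2])/K[0,0]*d,(v-K[1,2])/K[1,1]*d,d],-1)@M[:3,:3].T+M[:3,3]
    P[d==0]=np.nan
    return img,P
E
python3 - <<'E'
from h import *
for n in ("scene","top"):
    i,P=cloud(n); cv2.imwrite(f"pics/{n}.png",i); np.save(n,P)
s,T=pose(); print(s); print(T.round(3))
E
```

```text
{'time': 0.1, 'joint_positions': array([-1.37112864e+00,  1.59008657e-01,  1.59810222e+00,  1.11609502e-06,
        1.38624238e+00, -2.10042155e-01]), 'joint_vel': array([-0.00042023, -0.00187456, -0.00102522, -0.00027109, -0.00012619,
       -0.00018285]), 'joint_torque': array([-1.44080026e-03, -3.86503494e+01, -3.22961926e+01,  7.02191005e-02,
        3.40008200e-02, -4.76403932e-05]), 'position': array([ 0.228941  , -0.52682394,  0.21370674]), 'tool_rot': array([-3.07417984e+00, -6.38720385e-01, -1.60596256e-05]), 'ft_force': array([ 0.22754526, -0.49918091,  0.38287014]), 'ft_torque': array([-0.00342643,  0.07925254,  0.00302839]), 'grasp_force': 0.0, 'gripper_width': 0.9964066309447899}
[[ 0.917  0.398 -0.     0.229]
 [ 0.398 -0.917  0.002 -0.527]
 [ 0.    -0.002 -1.     0.214]
 [ 0.     0.     0.     1.   ]]
```

View pics/top.png

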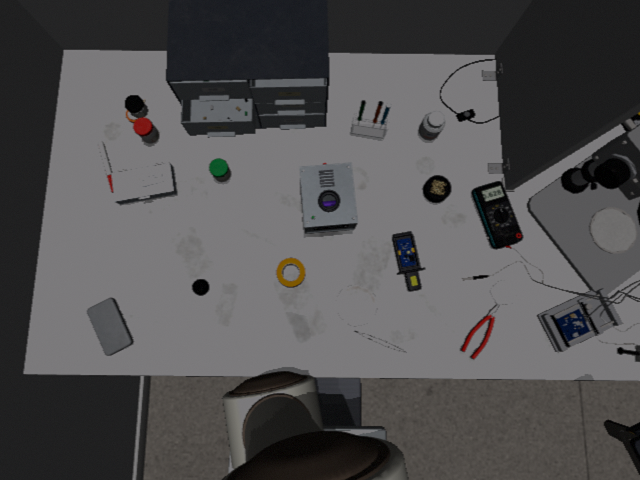

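View pics/scene.png

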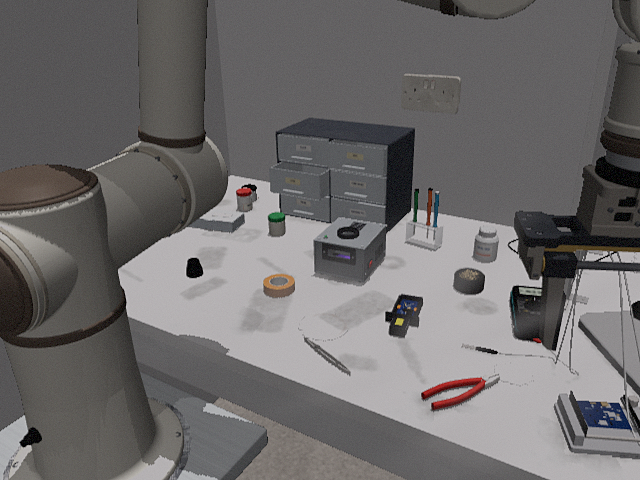

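Top view: loupe at (201,287), tape (291,272), cabinet around (328,198) with its collar at (329,201), carrier with nose near (403,235) and handle (413,282), tip cleaner (437,189), green jar (219,170).

```bash
python3 - <<'E'
from h import *
P=np.load("top.npy"); img=cv2.imread("pics/top.png")
def reg(u0,u1,v0,v1,z0,z1,n):
    R=P[v0:v1,u0:u1].reshape(-1,3); R=R[(R[:,2]>z0)&(R[:,2]<z1)]
    if len(R)<4: print(n,len(R));return
    r=cv2.minAreaRect((R[:,:2]*1000).astype(np.float32)); print(n,len(R),R.mean(0).round(4),"z",R[:,2].min().round(4),R[:,2].max().round(4),[np.round(x,1) for x in r])
reg(185,217,272,302,.02,.05,"loupe top")
reg(185,217,272,302,.006,.05,"loupe")
reg(290,365,155,245,.072,.083,"roof")
reg(310,348,180,220,.084,.1,"collar")
reg(385,432,225,297,.005,.03,"carrier")
reg(400,430,270,297,.012,.03,"handle+flange")
reg(385,420,228,262,.005,.03,"tray")
reg(270,312,252,292,.008,.03,"tape")
reg(420,455,170,205,.008,.04,"tip")
reg(205,232,155,185,.03,.06,"jar")
print(P[330,250],P[200,60])
E
```

```text
loupe top 153 [0.4332 0.2313 0.0317] z 0.02 0.0382 [array([433.4, 233.1]), array([26.5, 27.2]), np.float64(36.5)]
loupe 218 [0.4331 0.2295 0.0265] z 0.0061 0.0382 [array([433.1, 231.3]), array([30.8, 33.7]), np.float64(66.9)]
roof 2686 [ 0.6229 -0.0364  0.0804] z 0.0724 0.083 [array([623.2, -36.5]), array([131.3, 110.1]), np.float64(5.6)]
collar 270 [ 0.6083 -0.0372  0.0874] z 0.0841 0.0928 [array([609.3, -35.8]), array([68.9, 78.2]), np.float64(89.2)]
carrier 1021 [ 0.496  -0.2127  0.0124] z 0.005 0.0242 [array([ 505.3, -213.3]), array([ 85.4, 150.6]), np.float64(79.2)]
handle+flange 294 [ 0.4545 -0.2195  0.0187] z 0.0122 0.0242 [array([ 453.8, -215.6]), array([46. , 40.9]), np.float64(11.0)]
tray 532 [ 0.5244 -0.2083  0.0095] z 0.005 0.0174 [array([ 524.1, -208. ]), array([68.9, 46.6]), np.float64(10.6)]
tape 455 [0.4671 0.0402 0.0195] z 0.0082 0.0244 [array([467. ,  39.8]), array([60.1, 59.8]), np.float64(0.5)]
tip 598 [ 0.6538 -0.278   0.0259] z 0.008 0.0361 [array([ 655.8, -279.1]), array([57.5, 57.3]), np.float64(4.7)]
jar 317 [0.6874 0.1988 0.0471] z 0.031 0.0528 [array([688.5, 200.1]), array([40.3, 39.8]), np.float64(46.9)]
[ 3.44228354e-01  1.25245539e-01 -3.34650470e-06] [ 0.62357554  0.56130091 -0.00098505]
```

Request:
drive_tool:
  steps:
    - {"x": 0.028, "y": 0.105, "z": 0, "twist": -0.017, "gripper": -1}
    - {"x": 0.028, "y": 0.105, "z": 0, "twist": -0.017, "gripper": -1}
    - {"x": 0.028, "y": 0.105, "z": 0, "twist": -0.017, "gripper": -1}
    - {"x": 0.028, "y": 0.105, "z": 0, "twist": -0.017, "gripper": -1}
    - {"x": 0.028, "y": 0.105, "z": 0, "twist": -0.017, "gripper": -1}
    - {"x": 0.028, "y": 0.105, "z": 0, "twist": -0.017, "gripper": -1}
    - {"x": 0.028, "y": 0.105, "z": 0, "twist": -0.017, "gripper": -1}
    - {"x": 0.028, "y": 0.105, "z": 0, "twist": -0.017, "gripper": -1}

```text
time: 0.77
position: [0.2962, -0.2736, 0.2141]
tool_rot: [-3.105, -0.472, 0.0]
ft_force: [0.4, 0.3, -0.8]
gripper_width: 0.999
grasp_force: 0.0
```

Request:
drive_tool:
  steps:
    - {"x": 0.028, "y": 0.105, "z": 0, "twist": -0.017, "gripper": -1}
    - {"x": 0.028, "y": 0.105, "z": 0, "twist": -0.017, "gripper": -1}
    - {"x": 0.028, "y": 0.105, "z": 0, "twist": -0.017, "gripper": -1}
    - {"x": 0.028, "y": 0.105, "z": 0, "twist": -0.017, "gripper": -1}
    - {"x": 0.028, "y": 0.105, "z": 0, "twist": -0.017, "gripper": -1}
    - {"x": 0.028, "y": 0.105, "z": 0, "twist": -0.017, "gripper": -1}
    - {"x": 0.028, "y": 0.105, "z": 0, "twist": -0.017, "gripper": -1}
    - {"x": 0.028, "y": 0.105, "z": 0, "twist": -0.017, "gripper": -1}

```text
time: 1.43
position: [0.3633, -0.0217, 0.2144]
tool_rot: [3.127, 0.306, 0.0]
ft_force: [1.0, -0.3, 0.5]
gripper_width: 1.003
grasp_force: 0.0
```

Request:
drive_tool:
  steps:
    - {"x": 0.028, "y": 0.105, "z": 0, "twist": -0.017, "gripper": -1}
    - {"x": 0.028, "y": 0.105, "z": 0, "twist": -0.017, "gripper": -1}
    - {"x": 0.028, "y": 0.105, "z": 0, "twist": -0.017, "gripper": -1}
    - {"x": 0.028, "y": 0.105, "z": 0, "twist": -0.017, "gripper": -1}
    - {"x": 0.028, "y": 0.105, "z": 0, "twist": -0.017, "gripper": -1}
    - {"x": 0.028, "y": 0.105, "z": 0, "twist": -0.017, "gripper": -1}
    - {"x": 0.028, "y": 0.105, "z": 0, "twist": -0.017, "gripper": -1}
    - {"x": 0.028, "y": 0.105, "z": 0, "twist": -0.017, "gripper": -1}

```text
time: 2.1
position: [0.4304, 0.2304, 0.2141]
tool_rot: [3.138, 0.14, -0.001]
ft_force: [-0.1, -0.7, 0.6]
gripper_width: 0.999
grasp_force: 0.0
```

Request:
drive_tool:
  steps:
    - {"z": -0.1, "gripper": -1}
    - {"z": -0.1, "gripper": -1}
    - {"gripper": -1}
    - {"gripper": -1}

```text
$.steps[0]: bad value
```

```bash
cat > wl.py <<'E'
from h import *
import sys
i,P=cloud("wrist"); cv2.imwrite("pics/%s.png"%sys.argv[1],i); np.save("w",P); s,T=pose(); print(T.round(4))
E
python3 wl.py w1; python3 - <<'E'
from h import *
P=np.load("w.npy"); 
for z0,z1 in ((.003,.012),(.012,.024),(.024,.033),(.033,.04)):
    m=(P[...,2]>z0)&(P[...,2]<z1)&(np.hypot(P[...,0]-.433,P[...,1]-.231)<.04); R=P[m]
    if len(R)>5:
        c,r=cv2.minEnclosingCircle((R[:,:2]*1000).astype(np.float32)); v,u=np.where(m); print(z0,len(R),np.round(c,1),r, u.min(),u.max(),v.min(),v.max(), R[:,2].max())
E
```

```text
[[ 9.959e-01  9.070e-02 -2.000e-04  4.311e-01]
 [ 9.070e-02 -9.959e-01  3.600e-03  2.346e-01]
 [ 2.000e-04 -3.600e-03 -1.000e+00  2.140e-01]
 [ 0.000e+00  0.000e+00  0.000e+00  1.000e+00]]
0.003 73 [435.9 237.4] 20.021621704101562 299 335 189 216 0.011962466424370877
0.012 235 [435.3 234.5] 16.940643310546875 304 335 191 221 0.023978295719162435
0.024 146 [435.7 234.6] 13.669601440429688 307 332 196 221 0.032899531858695985
0.033 385 [435.2 234.4] 11.664588928222656 309 331 200 221 0.03748633137593249
```

View pics/w1.png

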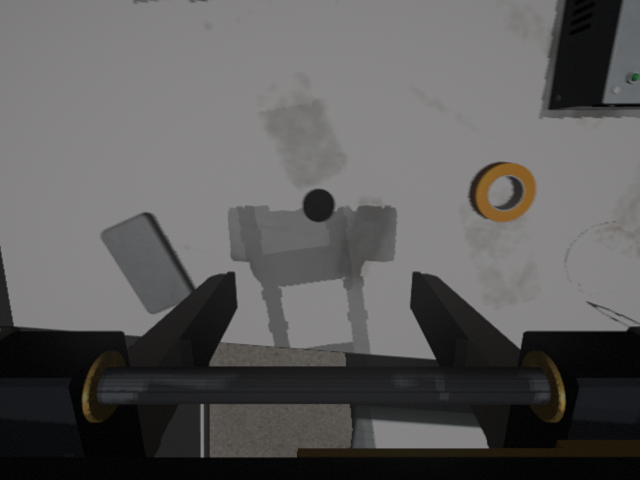

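Wrist picture: loupe at (319,205), well clear of phone and tape; measured at (0.435, 0.2345).

Request:
drive_tool:
  steps:
    - {"x": 0.012, "y": 0, "z": -0.1, "twist": 0, "gripper": -1}
    - {"x": 0, "y": 0, "z": -0.1, "twist": 0, "gripper": -1}
    - {"x": 0, "y": 0, "z": -0.1, "twist": 0, "gripper": -1}
    - {"x": 0, "y": 0, "z": -0.1, "twist": 0, "gripper": -1}
    - {"x": 0, "y": 0, "z": -0.05, "twist": 0, "gripper": -1}
    - {"x": 0, "y": 0, "z": 0, "twist": 0, "gripper": -1}
    - {"x": 0, "y": 0, "z": 0, "twist": 0, "gripper": -1}

```text
time: 2.73
position: [0.4335, 0.2284, 0.079]
tool_rot: [3.138, 0.14, -0.003]
ft_force: [-0.5, 0.1, 0.7]
gripper_width: 0.997
grasp_force: 0.0
```

```bash
python3 wl.py w2; python3 - <<'E'
from h import *
P=np.load("w.npy"); 
for z0,z1 in ((.003,.012),(.012,.024),(.024,.033),(.033,.04)):
    m=(P[...,2]>z0)&(P[...,2]<z1)&(np.hypot(P[...,0]-.435,P[...,1]-.234)<.03); R=P[m]
    if len(R)>5:
        c,r=cv2.minEnclosingCircle((R[:,:2]*1000).astype(np.float32)); v,u=np.where(m); print(z0,len(R),np.round(c,1),r, u.min(),u.max(),v.min(),v.max(), R[:,2].max())
E
```

```text
[[ 9.960e-01  8.920e-02  8.000e-04  4.347e-01]
 [ 8.920e-02 -9.960e-01  2.000e-04  2.287e-01]
 [ 8.000e-04 -1.000e-04 -1.000e+00  8.030e-02]
 [ 0.000e+00  0.000e+00  0.000e+00  1.000e+00]]
0.003 202 [439.6 235. ] 17.08233070373535 291 338 220 243 0.011976206815732887
0.012 536 [435.4 234.4] 16.91655731201172 291 338 224 262 0.02399851455347707
0.024 335 [435.6 234.3] 13.912670135498047 294 334 232 267 0.032982380134927436
0.033 953 [435.2 234.3] 11.697489738464355 296 331 240 273 0.03729581641118343
```

Request:
drive_tool:
  steps:
    - {"x": 0.002, "y": 0.018, "z": -0.08, "twist": 0, "gripper": -1}
    - {"x": 0, "y": 0, "z": -0.08, "twist": 0, "gripper": -1}
    - {"x": 0, "y": 0, "z": -0.06, "twist": 0, "gripper": -1}
    - {"x": 0, "y": 0, "z": -0.02, "twist": 0, "gripper": -1}
    - {"x": 0, "y": 0, "z": 0, "twist": 0, "gripper": -1}
    - {"x": 0, "y": 0, "z": 0, "twist": 0, "gripper": -1}

```text
time: 3.28
position: [0.4362, 0.2344, 0.0092]
tool_rot: [-3.138, -0.14, -0.004]
ft_force: [-0.6, -0.4, 0.1]
gripper_width: 1.002
grasp_force: 0.0
```

Request:
drive_tool:
  steps:
    - {"x": 0, "y": 0, "z": 0, "twist": 0, "gripper": 1}
    - {"x": 0, "y": 0, "z": 0, "twist": 0, "gripper": 1}
    - {"x": 0, "y": 0, "z": 0, "twist": 0, "gripper": 1}
    - {"x": 0, "y": 0, "z": 0, "twist": 0, "gripper": 1}
    - {"x": 0, "y": 0, "z": 0, "twist": 0, "gripper": 1}
    - {"x": 0, "y": 0, "z": 0, "twist": 0, "gripper": 1}
    - {"x": 0, "y": 0, "z": 0, "twist": 0, "gripper": 1}
    - {"x": 0, "y": 0, "z": 0, "twist": 0, "gripper": 1}

```text
time: 3.95
position: [0.4348, 0.234, 0.0076]
tool_rot: [3.138, 0.14, -0.0]
ft_force: [-0.1, -0.2, -0.6]
gripper_width: 0.44
grasp_force: 0.0
```

Request:
drive_tool:
  steps:
    - {"x": 0, "y": 0, "z": 0, "twist": 0, "gripper": 1}
    - {"x": 0, "y": 0, "z": 0, "twist": 0, "gripper": 1}
    - {"x": 0, "y": 0, "z": 0, "twist": 0, "gripper": 1}
    - {"x": 0, "y": 0, "z": 0, "twist": 0, "gripper": 1}
    - {"x": 0, "y": 0, "z": 0, "twist": 0, "gripper": 1}
    - {"x": 0, "y": 0, "z": 0, "twist": 0, "gripper": 1}

```text
time: 4.45
position: [0.4348, 0.234, 0.0075]
tool_rot: [-3.138, -0.14, 0.0]
ft_force: [0.1, 0.1, -0.1]
gripper_width: 0.341
grasp_force: 29.6
```

Request:
drive_tool:
  steps:
    - {"x": 0, "y": 0, "z": 0.05, "twist": 0, "gripper": 1}
    - {"x": 0, "y": 0, "z": 0.1, "twist": 0, "gripper": 1}
    - {"x": 0, "y": 0, "z": 0.1, "twist": 0, "gripper": 1}
    - {"x": 0, "y": 0, "z": 0.1, "twist": 0, "gripper": 1}
    - {"x": 0, "y": 0, "z": 0.1, "twist": 0, "gripper": 1}
    - {"x": 0, "y": 0, "z": 0.05, "twist": 0, "gripper": 1}
    - {"x": 0, "y": 0, "z": 0, "twist": 0, "gripper": 1}

```text
time: 5.03
position: [0.4377, 0.2348, 0.162]
tool_rot: [-3.137, -0.141, -0.013]
ft_force: [0.3, -0.3, 0.0]
gripper_width: 0.34
grasp_force: 29.6
```

```bash
python3 wl.py w3; python3 -c "
from h import *
i=cv2.imread('pics/w3.png'); cv2.imwrite('pics/w3c.png',cv2.resize(i[180:400,180:480],None,fx=2.5,fy=2.5))"
```

```text
[[ 9.960e-01  8.930e-02  4.000e-03  4.362e-01]
 [ 8.930e-02 -9.960e-01  1.000e-03  2.343e-01]
 [ 4.000e-03 -6.000e-04 -1.000e+00  1.592e-01]
 [ 0.000e+00  0.000e+00  0.000e+00  1.000e+00]]
```

View pics/w3c.png

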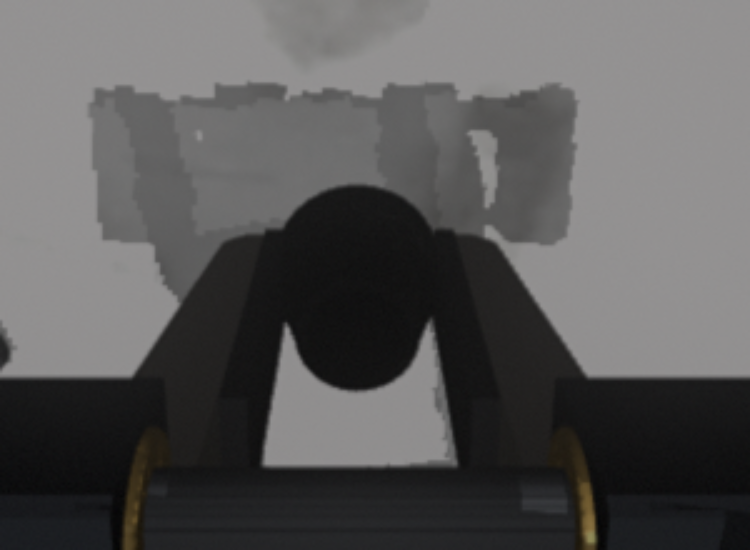

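Loupe is held upright between the pads at crop centre (357,290).

Request:
drive_tool:
  steps:
    - {"x": 0.055, "y": -0.113, "z": 0.01, "twist": 0, "gripper": 1}
    - {"x": 0.055, "y": -0.113, "z": 0.01, "twist": 0, "gripper": 1}
    - {"x": 0.055, "y": -0.113, "z": 0, "twist": 0, "gripper": 1}
    - {"x": 0.055, "y": -0.113, "z": 0, "twist": 0, "gripper": 1}
    - {"x": 0.055, "y": -0.113, "z": 0, "twist": 0, "gripper": 1}
    - {"x": 0.055, "y": -0.113, "z": 0, "twist": 0, "gripper": 1}
    - {"x": 0.055, "y": -0.113, "z": 0, "twist": 0, "gripper": 1}
    - {"x": 0.055, "y": -0.113, "z": 0, "twist": 0, "gripper": 1}

```text
time: 5.75
position: [0.5659, -0.0387, 0.1608]
tool_rot: [-3.137, -0.14, 0.006]
ft_force: [0.3, 0.8, -1.1]
gripper_width: 0.336
grasp_force: 29.6
```

Request:
drive_tool:
  steps:
    - {"x": 0, "y": 0, "z": 0, "twist": 0, "gripper": 1}
    - {"x": 0, "y": 0, "z": 0, "twist": 0, "gripper": 1}
    - {"x": 0, "y": 0, "z": 0, "twist": 0, "gripper": 1}

```text
time: 6.0
position: [0.5655, -0.0365, 0.1615]
tool_rot: [-3.137, -0.14, 0.006]
ft_force: [-0.1, 0.3, -0.8]
gripper_width: 0.338
grasp_force: 29.6
```

```bash
python3 wl.py w4; python3 - <<'E'
from h import *
P=np.load("w.npy"); s,T=pose(); img=cv2.imread("pics/w4.png"); t=T[:3,3]
m=(P[...,2]>.0845)&(P[...,2]<.095)&(np.hypot(P[...,0]-.608,P[...,1]+.038)<.035); R=P[m]
c,r=cv2.minEnclosingCircle((R[:,:2]*1000).astype(np.float32)); v,u=np.where(m); print("collar",len(R),c,r,np.median(R[:,2]),u.min(),u.max(),v.min(),v.max())
m=(P[...,2]>.06)&(P[...,2]<.0835); R=P[m]; print("roof",cv2.minAreaRect((R[:,:2]*1000).astype(np.float32)),np.median(R[:,2]))
for a,b in ((.0,.012),(.012,.02),(.02,.027),(.027,.033)):
    m=(P[...,2]>t[2]+a)&(P[...,2]<t[2]+b)&(np.hypot(P[...,0]-t[0],P[...,1]-t[1])<.03); R=P[m]
    if len(R)>5: print("loupe",a,len(R),cv2.minEnclosingCircle(((R[:,:2]-t[:2])*1000).astype(np.float32)),R[:,2].max()-t[2])
E
```

```text
[[ 0.9959  0.09   -0.003   0.5656]
 [ 0.09   -0.9959  0.0012 -0.036 ]
 [-0.0028 -0.0015 -1.      0.1619]
 [ 0.      0.      0.      1.    ]]
collar 2151 (608.752685546875, -37.72321319580078) 22.905488967895508 0.08682619584669715 298 363 154 219
roof ((628.3998413085938, -35.74090576171875), (140.3079833984375, 110.65831756591797), 5.6309027671813965) 0.08038163524474692
loupe 0.0 1367 ((9.049036979675293, 0.43631649017333984), 28.023418426513672) 0.011993012580113899
loupe 0.012 1223 ((9.440984725952148, 0.6636781692504883), 28.2675724029541) 0.01999784654018069
loupe 0.02 1850 ((9.343772888183594, 0.9902353286743164), 28.412076950073242) 0.02699858853839196
loupe 0.027 1321 ((9.98343276977539, 0.8226137161254883), 28.177520751953125) 0.03299282400492745
```

View pics/w4.png

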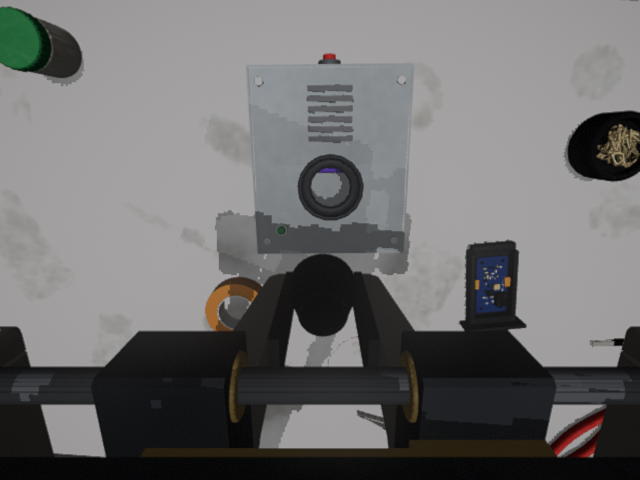

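Collar centre at pixel (331,187) → (0.6087, −0.0377), radius 22.9 mm as expected; loupe held at (323,295).

Request:
drive_tool:
  steps:
    - {"x": 0.071, "y": -0.007, "z": 0, "twist": 0, "gripper": 1}
    - {"x": 0.071, "y": 0, "z": -0.043, "twist": 0, "gripper": 1}
    - {"x": 0, "y": 0, "z": -0.08, "twist": 0, "gripper": 1}
    - {"x": 0, "y": 0, "z": -0.06, "twist": 0, "gripper": 1}
    - {"x": 0, "y": 0, "z": -0.01, "twist": 0, "gripper": 1}
    - {"x": 0, "y": 0, "z": 0, "twist": 0, "gripper": 1}
    - {"x": 0, "y": 0, "z": 0, "twist": 0, "gripper": 1}
    - {"x": 0, "y": 0, "z": 0, "twist": 0, "gripper": 1}

```text
time: 6.72
position: [0.6103, -0.039, 0.1074]
tool_rot: [3.138, 0.141, 0.004]
ft_force: [0.4, 0.4, 0.3]
gripper_width: 0.342
grasp_force: 29.6
```

```bash
python3 wl.py w5; python3 - <<'E'
from h import *
P=np.load("w.npy"); s,T=pose(); t=T[:3,3]; print(t, s["ft_force"])
a=(P[...,0]-t[0]),(P[...,1]-t[1])
m=(P[...,2]>t[2]+.0255)&(P[...,2]<t[2]+.033)&(np.hypot(*a)<.0145)&(a[0]>-.02); R=P[m]-t
print(len(R),cv2.minEnclosingCircle((R[:,:2]*1000).astype(np.float32)),np.median(R[:,2]))
m=(P[...,2]>.0845)&(P[...,2]<.0915)&(np.hypot(P[...,0]-.608,P[...,1]+.038)<.027); R=P[m]*1000
A=np.c_[2*R[:,:2],np.ones(len(R))]; d=np.hypot(R[:,0]-608.5,R[:,1]+37.8)
print(len(R),np.percentile(d,[0,5,50,95,100]),R.min(0),R.max(0))
E
```

```text
[[ 9.960e-01  8.970e-02  2.800e-03  6.104e-01]
 [ 8.970e-02 -9.960e-01 -7.000e-04 -3.920e-02]
 [ 2.800e-03  1.000e-03 -1.000e+00  1.075e-01]
 [ 0.000e+00  0.000e+00  0.000e+00  1.000e+00]]
[ 0.61040294 -0.03921461  0.10752372] [-0.75524964  0.1075772   0.30378477]
1855 ((0.38569197058677673, 0.14593201875686646), 11.891836166381836) 0.027302655032870438
1148 [14.4620421  15.69694804 20.42200052 22.9453615  23.42953264] [610.54428018 -58.97996011  84.50126179] [631.72165656 -15.40069219  91.13538263]
```

Request:
drive_tool:
  steps:
    - {"x": -0.007, "y": 0.004, "z": 0, "twist": 0, "gripper": 1}
    - {"x": 0, "y": 0, "z": -0.015, "twist": 0, "gripper": 1}
    - {"x": 0, "y": 0, "z": -0.01, "twist": 0, "gripper": 1}
    - {"x": 0, "y": 0, "z": 0, "twist": 0, "gripper": 1}
    - {"x": 0, "y": 0, "z": 0, "twist": 0, "gripper": 1}
    - {"x": 0, "y": 0, "z": 0, "twist": 0, "gripper": 1}

```text
time: 7.27
position: [0.6073, -0.0381, 0.0981]
tool_rot: [-3.138, -0.14, 0.0]
ft_force: [0.8, 0.1, -0.3]
gripper_width: 0.341
grasp_force: 29.6
```

Request:
drive_tool:
  steps:
    - {"x": 0.002, "y": 0, "z": 0, "twist": 0, "gripper": 1}
    - {"x": 0, "y": 0, "z": -0.008, "twist": 0, "gripper": 1}
    - {"x": 0, "y": 0, "z": -0.004, "twist": 0, "gripper": 1}
    - {"x": 0, "y": 0, "z": 0, "twist": 0, "gripper": 1}
    - {"x": 0, "y": 0, "z": 0, "twist": 0, "gripper": 1}
    - {"x": 0, "y": 0, "z": 0, "twist": 0, "gripper": 1}

```text
time: 7.77
position: [0.6079, -0.0381, 0.0945]
tool_rot: [-3.138, -0.14, 0.0]
ft_force: [0.4, 0.3, -0.2]
gripper_width: 0.338
grasp_force: 29.6
```

```bash
python3 -c "
from h import *
for k in range(3):
    snapshot('top'); s,T=pose(); print(T[:3,3].round(4),s['ft_force'].round(2),s['ft_torque'].round(2))"
```

```text
[ 0.608  -0.0381  0.0946] [ 0.46 -0.05 -0.85] [ 0.03 -0.01  0.02]
[ 0.608  -0.0381  0.0947] [ 0.35  0.16 -1.  ] [ 0.06  0.07 -0.03]
[ 0.608  -0.0381  0.0947] [ 0.05 -0.42 -0.87] [0.04 0.04 0.02]
```

Request:
drive_tool:
  steps:
    - {"x": 0, "y": 0, "z": -0.003, "twist": 0, "gripper": 1}
    - {"x": 0, "y": 0, "z": 0, "twist": 0, "gripper": 1}
    - {"x": 0, "y": 0, "z": 0, "twist": 0, "gripper": 1}
    - {"x": 0, "y": 0, "z": 0, "twist": 0, "gripper": 1}

```text
time: 8.25
position: [0.608, -0.0381, 0.0937]
tool_rot: [-3.138, -0.14, 0.0]
ft_force: [0.3, 0.2, -1.0]
gripper_width: 0.342
grasp_force: 29.6
```

Request:
drive_tool:
  steps:
    - {"x": 0, "y": 0, "z": 0, "twist": 0, "gripper": -1}
    - {"x": 0, "y": 0, "z": 0, "twist": 0, "gripper": -1}
    - {"x": 0, "y": 0, "z": 0, "twist": 0, "gripper": -1}
    - {"x": 0, "y": 0, "z": 0, "twist": 0, "gripper": -1}
    - {"x": 0, "y": 0, "z": 0, "twist": 0, "gripper": -1}
    - {"x": 0, "y": 0, "z": 0, "twist": 0, "gripper": -1}
    - {"x": 0, "y": 0, "z": 0, "twist": 0, "gripper": -1}
    - {"x": 0, "y": 0, "z": 0, "twist": 0, "gripper": -1}

```text
time: 8.92
position: [0.608, -0.0381, 0.0937]
tool_rot: [3.138, 0.14, -0.0]
ft_force: [0.1, -0.7, -0.3]
gripper_width: 0.895
grasp_force: 0.0
```

Request:
drive_tool:
  steps:
    - {"x": 0, "y": 0, "z": 0.04, "twist": 0, "gripper": -1}
    - {"x": 0, "y": 0, "z": 0.08, "twist": 0, "gripper": -1}
    - {"x": 0, "y": 0, "z": 0.1, "twist": 0, "gripper": -1}
    - {"x": 0, "y": 0, "z": 0.1, "twist": 0, "gripper": -1}
    - {"x": -0.1, "y": 0, "z": 0, "twist": 0, "gripper": -1}
    - {"x": -0.1, "y": 0, "z": 0, "twist": 0, "gripper": -1}
    - {"x": -0.1, "y": 0, "z": 0, "twist": 0, "gripper": -1}
    - {"x": -0.05, "y": 0, "z": 0, "twist": 0, "gripper": -1}

```text
time: 9.58
position: [0.5007, -0.0378, 0.1905]
tool_rot: [3.138, 0.141, -0.001]
ft_force: [0.2, -0.5, 0.7]
gripper_width: 1.005
grasp_force: 0.0
```

```bash
python3 wl.py w6; python3 - <<'E'
from h import *
P=np.load("w.npy"); s,T=pose()
for z0,z1 in ((.0845,.0915),(.0915,.1),(.1,.112),(.115,.13)):
    m=(P[...,2]>z0)&(P[...,2]<z1)&(np.hypot(P[...,0]-.608,P[...,1]+.038)<.03); R=P[m]
    if len(R)>5: print(z0,len(R),cv2.minEnclosingCircle((R[:,:2]*1000).astype(np.float32)),np.percentile(R[:,2],[5,50,95]))
m=(P[...,2]>.075)&(P[...,2]<.0835)&(abs(P[...,0]-.62)<.09)&(abs(P[...,1]+.036)<.08);R=P[m]; print("roof",cv2.minAreaRect((R[:,:2]*1000).astype(np.float32)))
# carrier
m=(P[...,2]>.005)&(P[...,2]<.03)&(abs(P[...,0]-.5)<.09)&(abs(P[...,1]+.21)<.06); R=P[m]; 
if len(R)>50: print("carrier",len(R),cv2.minAreaRect((R[:,:2]*1000).astype(np.float32)))
E
```

```text
[[ 9.960e-01  8.940e-02 -1.600e-03  4.996e-01]
 [ 8.940e-02 -9.960e-01 -1.000e-04 -3.770e-02]
 [-1.600e-03 -1.000e-04 -1.000e+00  1.904e-01]
 [ 0.000e+00  0.000e+00  0.000e+00  1.000e+00]]
0.0845 1252 ((608.7112426757812, -37.82817077636719), 22.981937408447266) [0.08536197 0.08863207 0.09026901]
0.0915 160 ((610.3693237304688, -35.482852935791016), 20.979995727539062) [0.09208227 0.09799342 0.09988284]
0.1 578 ((607.9962768554688, -38.21672439575195), 16.713024139404297) [0.10057367 0.10610093 0.11153119]
0.115 1220 ((607.824951171875, -38.15655517578125), 12.47350788116455) [0.11704463 0.12079612 0.12233608]
roof ((614.671142578125, -37.18164825439453), (112.11249542236328, 110.6113510131836), 5.575918674468994)
carrier 4817 ((495.9783630371094, -213.2474365234375), (127.78034210205078, 60.6843376159668), 10.5932035446167)
```

View pics/w6.png

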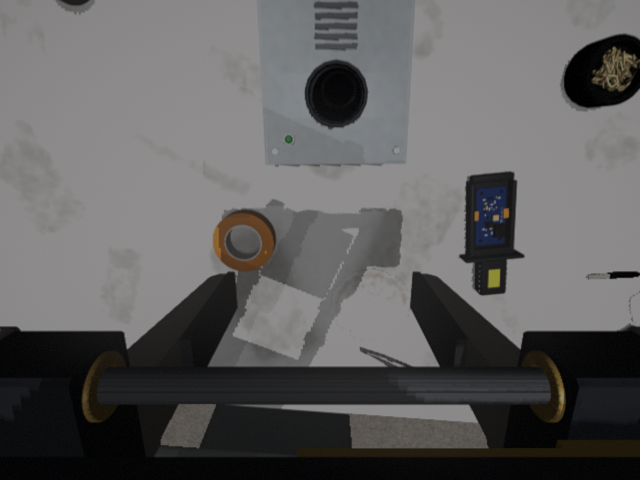

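Picture: loupe in the collar at (336,95), seated (top 122 mm); carrier nose (490,175), yellow handle (492,278), with yaw 10.6°.

Request:
drive_tool:
  steps:
    - {"x": -0.023, "y": -0.088, "z": 0, "twist": 0.0174, "gripper": -1}
    - {"x": -0.023, "y": -0.088, "z": 0, "twist": 0.0174, "gripper": -1}
    - {"x": -0.023, "y": -0.088, "z": 0, "twist": 0.0174, "gripper": -1}
    - {"x": -0.023, "y": -0.088, "z": -0.06, "twist": 0.0174, "gripper": -1}
    - {"x": -0.023, "y": -0.088, "z": -0.09, "twist": 0.0174, "gripper": -1}
    - {"x": -0.023, "y": -0.088, "z": -0.09, "twist": 0.0174, "gripper": -1}
    - {"x": -0.023, "y": -0.088, "z": -0.09, "twist": 0.0174, "gripper": -1}
    - {"x": 0, "y": 0, "z": -0.04, "twist": 0, "gripper": -1}

```text
time: 10.3
position: [0.453, -0.2262, 0.0765]
tool_rot: [-3.128, -0.285, 0.004]
ft_force: [-0.9, -0.2, 0.5]
gripper_width: 1.0
grasp_force: 0.0
```

Request:
drive_tool:
  steps:
    - {"x": 0, "y": 0, "z": 0, "twist": 0, "gripper": -1}
    - {"x": 0, "y": 0, "z": 0, "twist": 0, "gripper": -1}

```text
time: 10.47
position: [0.4549, -0.223, 0.0789]
tool_rot: [-3.128, -0.289, 0.0]
ft_force: [0.1, -0.3, 0.3]
gripper_width: 1.001
grasp_force: 0.0
```

```bash
python3 wl.py w7; python3 - <<'E'
from h import *
P=np.load("w.npy"); s,T=pose()
m=(P[...,2]>.005)&(P[...,2]<.026)&(abs(P[...,0]-.5)<.09)&(abs(P[...,1]+.213)<.045); R=P[m]; 
r=cv2.minAreaRect((R[:,:2]*1000).astype(np.float32)); print("carrier",len(R),r)
th=np.radians(10.6); e=np.array([np.cos(th),np.sin(th)]); n=np.array([-e[1],e[0]]); o=np.array([.496,-.2132])
a=(R[:,:2]-o)@e; b=(R[:,:2]-o)@n; print("along",a.min(),a.max())
for lo,hi in ((-.062,-.03),(-.024,-.02),(-.015,.05)):
    k=(a>lo)&(a<hi); print(lo,k.sum(),b[k].min(),b[k].max(),np.percentile(R[k,2],[50,95]))
k=(a>-.015)&(a<.05)
print("hdl a", a[(abs(b)<.012)].min())
E
```

```text
[[ 9.829e-01  1.843e-01  1.400e-03  4.557e-01]
 [ 1.843e-01 -9.829e-01 -8.000e-04 -2.231e-01]
 [ 1.200e-03  1.100e-03 -1.000e+00  7.990e-02]
 [ 0.000e+00  0.000e+00  0.000e+00  1.000e+00]]
carrier 10279 ((496.2518310546875, -213.35189819335938), (127.05763244628906, 59.3707275390625), 10.43022632598877)
along -0.06331720955049473 0.06375221304297474
-0.062 1769 -0.014958318470058355 0.014220094764233547 [0.01830689 0.01948728]
-0.024 727 -0.02981064708221238 0.029556287635177668 [0.01946905 0.02094718]
-0.015 5862 -0.023068539656660152 0.023225504547397878 [0.00742709 0.0128576 ]
hdl a -0.06331720955049473
```

Request:
drive_tool:
  steps:
    - {"x": -0.0137, "y": 0.004, "z": -0.05, "twist": 0, "gripper": -1}
    - {"x": 0, "y": 0, "z": -0.09, "twist": 0, "gripper": -1}
    - {"x": 0, "y": 0, "z": -0.08, "twist": 0, "gripper": -1}
    - {"x": 0, "y": 0, "z": -0.025, "twist": 0, "gripper": -1}
    - {"x": 0, "y": 0, "z": 0, "twist": 0, "gripper": -1}
    - {"x": 0, "y": 0, "z": 0, "twist": 0, "gripper": -1}
    - {"x": 0, "y": 0, "z": 0, "twist": 0, "gripper": -1}

```text
time: 11.1
position: [0.4522, -0.2226, 0.0073]
tool_rot: [3.125, 0.291, 0.004]
ft_force: [-0.2, 0.5, 0.9]
gripper_width: 1.003
grasp_force: 0.0
```

Request:
drive_tool:
  steps:
    - {"x": -0.001, "y": 0.002, "z": -0.008, "twist": 0, "gripper": -1}
    - {"x": 0, "y": 0, "z": 0, "twist": 0, "gripper": -1}
    - {"x": 0, "y": 0, "z": 0, "twist": 0, "gripper": 1}
    - {"x": 0, "y": 0, "z": 0, "twist": 0, "gripper": 1}
    - {"x": 0, "y": 0, "z": 0, "twist": 0, "gripper": 1}
    - {"x": 0, "y": 0, "z": 0, "twist": 0, "gripper": 1}
    - {"x": 0, "y": 0, "z": 0, "twist": 0, "gripper": 1}
    - {"x": 0, "y": 0, "z": 0, "twist": 0, "gripper": 1}

```text
time: 11.77
position: [0.4502, -0.2211, 0.0028]
tool_rot: [-3.128, -0.29, 0.0]
ft_force: [-0.5, 0.2, -0.2]
gripper_width: 0.59
grasp_force: 0.0
```

Request:
drive_tool:
  steps:
    - {"x": 0, "y": 0, "z": 0, "twist": 0, "gripper": 1}
    - {"x": 0, "y": 0, "z": 0, "twist": 0, "gripper": 1}
    - {"x": 0, "y": 0, "z": 0, "twist": 0, "gripper": 1}
    - {"x": 0, "y": 0, "z": 0, "twist": 0, "gripper": 1}
    - {"x": 0, "y": 0, "z": 0, "twist": 0, "gripper": 1}
    - {"x": 0, "y": 0, "z": 0, "twist": 0, "gripper": 1}
    - {"x": 0, "y": 0, "z": 0, "twist": 0, "gripper": 1}
    - {"x": 0, "y": 0, "z": 0, "twist": 0, "gripper": 1}

```text
time: 12.43
position: [0.4503, -0.2211, 0.0028]
tool_rot: [3.128, 0.29, 0.0]
ft_force: [0.3, -1.4, -0.1]
gripper_width: 0.299
grasp_force: 30.0
```

Request:
drive_tool:
  steps:
    - {"x": 0, "y": 0, "z": 0.04, "twist": 0, "gripper": 1}
    - {"x": 0, "y": 0, "z": 0.07, "twist": 0, "gripper": 1}
    - {"x": -0.018, "y": 0.06, "z": 0.063, "twist": -0.018, "gripper": 1}
    - {"x": -0.018, "y": 0.1, "z": 0, "twist": -0.018, "gripper": 1}
    - {"x": -0.018, "y": 0.1, "z": 0, "twist": -0.018, "gripper": 1}
    - {"x": -0.018, "y": 0.1, "z": 0, "twist": -0.018, "gripper": 1}
    - {"x": -0.018, "y": 0.1, "z": 0, "twist": -0.018, "gripper": 1}
    - {"x": -0.016, "y": 0.089, "z": 0, "twist": -0.021, "gripper": 1}

```text
time: 13.1
position: [0.4174, -0.0546, 0.0544]
tool_rot: [-3.137, -0.152, 0.001]
ft_force: [0.7, 0.3, -0.2]
gripper_width: 0.304
grasp_force: 30.0
```

Request:
drive_tool:
  steps:
    - {"x": 0, "y": 0, "z": 0, "twist": 0, "gripper": 1}
    - {"x": 0, "y": 0, "z": 0, "twist": 0, "gripper": 1}
    - {"x": 0, "y": 0, "z": 0, "twist": 0, "gripper": 1}
    - {"x": 0, "y": 0, "z": 0, "twist": 0, "gripper": 1}

```text
time: 13.43
position: [0.4189, -0.0574, 0.0549]
tool_rot: [3.137, 0.152, 0.001]
ft_force: [-0.1, 0.2, -0.9]
gripper_width: 0.303
grasp_force: 30.0
```

```bash
cat > ins.py <<'E'
from h import *
P=np.load("w.npy"); s,T=pose(); t=T[:3,3]; print(t,s["ft_force"])
th=np.radians(5.6); e=np.array([np.cos(th),np.sin(th)]); n=np.array([-e[1],e[0]]); c=np.array([.6087,-.0378])
a=(P[...,:2]-c)@e; b=(P[...,:2]-c)@n   # cabinet axes about collar
z=P[...,2]
def rect(m,k):
    R=P[m]; print(k,len(R),cv2.minAreaRect((np.c_[a[m],b[m]]*1000).astype(np.float32)))
rect((z>.084)&(z<.0915)&(np.hypot(a,b)<.03),"collar")
rect((z>.075)&(z<.0835)&(a>-.06)&(a<.12)&(abs(b)<.07),"roof")
tc=(t[:2]-c)@e,(t[:2]-c)@n; print("tcp in cab",tc)
m=(z>.05)&(z<.085)&(a<-.052)&(abs(b)<.04)&(a>tc[0]+.01); rect(m,"carrier")
# tray rim tops: plane-fit
al=a-tc[0]; 
for lo,hi in ((.021,.028),(.03,.045),(.05,.07),(.07,.09),(.09,.104),(.1,.12)):
    k=m&(al>lo)&(al<hi)
    if k.sum()>20:
        zz=np.percentile(z[k],[50,95]); hi_=k&(z>zz[1]-.004); print(lo,k.sum(),"b",b[k].min().round(4),b[k].max().round(4),"z",zz.round(4))
        for sgn in (1,-1):
            q=k&(sgn*b>.0195)&(sgn*b<.0235)
            if q.sum()>5: print("   rim",sgn,q.sum(),np.percentile(z[q],[50,80]).round(4))
print("al max",al[m].max())
E
python3 wl.py w8; python3 ins.py
```

```text
[[ 9.953e-01  9.640e-02  4.000e-04  4.189e-01]
 [ 9.640e-02 -9.953e-01 -4.000e-04 -5.740e-02]
 [ 4.000e-04  4.000e-04 -1.000e+00  5.490e-02]
 [ 0.000e+00  0.000e+00  0.000e+00  1.000e+00]]
[ 0.41890351 -0.05743786  0.05487097] [ 0.19676824  0.2676752  -0.56675925]
collar 0 ((0.0, 0.0), (0.0, 0.0), 0.0)
roof 0 ((0.0, 0.0), (0.0, 0.0), 0.0)
tcp in cab (np.float64(-0.19080698584726413), np.float64(-0.0010232438651695598))
carrier 22970 ((-130.7810821533203, -1.5274162292480469), (100.06231689453125, 59.89370346069336), 0.021507229655981064)
0.021 2161 b -0.0315 0.0284 z [0.0706 0.073 ]
   rim 1 130 [0.0707 0.0724]
   rim -1 143 [0.071  0.0723]
0.03 3126 b -0.0246 0.0215 z [0.0594 0.065 ]
   rim 1 116 [0.0644 0.0648]
   rim -1 302 [0.0642 0.0647]
0.05 4361 b -0.0246 0.0216 z [0.0596 0.0649]
   rim 1 170 [0.0642 0.0648]
   rim -1 459 [0.0642 0.0648]
0.07 4797 b -0.0247 0.0214 z [0.059  0.0648]
   rim 1 180 [0.0642 0.0648]
   rim -1 523 [0.0641 0.0647]
0.09 3762 b -0.0247 0.0216 z [0.0585 0.0646]
   rim 1 122 [0.0641 0.0646]
   rim -1 371 [0.064  0.0647]
0.1 2703 b -0.0246 0.0214 z [0.0624 0.0639]
   rim 1 29 [0.0629 0.0636]
   rim -1 185 [0.0626 0.0637]
al max 0.11006356977812051
```

View pics/w8.png

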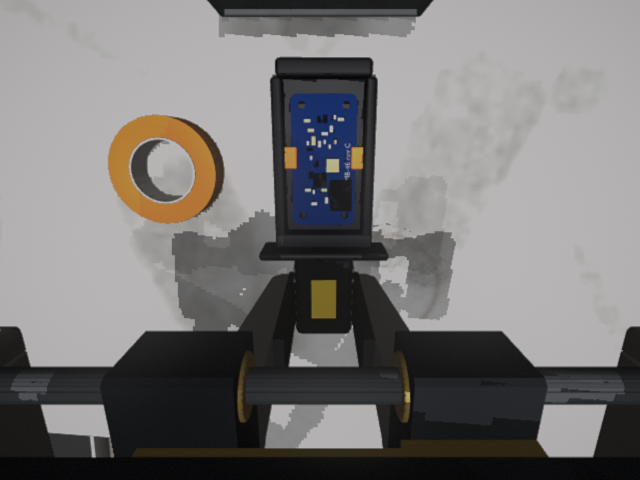

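Picture: carrier held level, nose edge at (323,62), cabinet front just above it (320,10); it is parallel to the slot, 1.5 mm off laterally.

Request:
drive_tool:
  steps:
    - {"x": 0, "y": 0.005, "z": 0, "twist": 0, "gripper": 1}
    - {"x": 0.0332, "y": 0.0033, "z": 0, "twist": 0, "gripper": 1}
    - {"x": 0.0332, "y": 0.0033, "z": 0, "twist": 0, "gripper": 1}
    - {"x": 0, "y": 0, "z": 0, "twist": 0, "gripper": 1}
    - {"x": 0, "y": 0, "z": 0, "twist": 0, "gripper": 1}
    - {"x": 0, "y": 0, "z": 0, "twist": 0, "gripper": 1}

```text
time: 13.98
position: [0.4379, -0.053, 0.0545]
tool_rot: [-3.138, -0.153, 0.001]
ft_force: [0.1, -1.3, -0.8]
gripper_width: 0.302
grasp_force: 30.0
```

```bash
python3 wl.py w9; python3 ins.py; python3 - <<'E'
from h import *
i,P=cloud("scene")
th=np.radians(5.6); e=np.array([np.cos(th),np.sin(th)]); n=np.array([-e[1],e[0]]); c=np.array([.6087,-.0378])
a=(P[...,:2]-c)@e; b=(P[...,:2]-c)@n; z=P[...,2]
for b0,b1,z0,z1 in ((-.052,-.042,.02,.06),(-.033,-.0255,.05,.066),(.0255,.033,.05,.066),(.042,.052,.02,.06),(-.02,.02,.067,.071),(-.02,.02,.04,.048)):
    k=(b>b0)&(b<b1)&(z>z0)&(z<z1)&(a>-.065)&(a<-.035)
    if k.sum()>3: print(b0,z0,k.sum(),np.median(a[k]))
E
```

```text
[[ 9.953e-01  9.730e-02 -8.000e-04  4.378e-01]
 [ 9.730e-02 -9.953e-01  3.000e-04 -5.300e-02]
 [-8.000e-04 -3.000e-04 -1.000e+00  5.450e-02]
 [ 0.000e+00  0.000e+00  0.000e+00  1.000e+00]]
[ 0.43779916 -0.05299602  0.05447442] [ 0.33970682  0.69847275 -1.03419775]
collar 0 ((0.0, 0.0), (0.0, 0.0), 0.0)
roof 4323 ((-48.54914474487305, 0.00778961181640625), (4.1972222328186035, 110.21818542480469), 0.08085685223340988)
tcp in cab (np.float64(-0.17156807441699737), np.float64(0.0015535082333387148))
carrier 23051 ((-111.51580810546875, 1.0861015319824219), (59.92339324951172, 100.10092163085938), 89.99433135986328)
0.021 2163 b -0.0289 0.0311 z [0.0702 0.0726]
   rim 1 132 [0.0704 0.0719]
   rim -1 135 [0.0703 0.0719]
0.03 3130 b -0.0221 0.0241 z [0.0588 0.0646]
   rim 1 258 [0.0639 0.0644]
   rim -1 156 [0.0637 0.0644]
0.05 4378 b -0.0221 0.0239 z [0.0591 0.0643]
   rim 1 392 [0.0638 0.0643]
   rim -1 230 [0.0637 0.0642]
0.07 4786 b -0.0222 0.024 z [0.0585 0.0642]
   rim 1 425 [0.0638 0.0643]
   rim -1 256 [0.0637 0.0642]
0.09 3777 b -0.0222 0.024 z [0.0579 0.0641]
   rim 1 312 [0.0636 0.0643]
   rim -1 177 [0.0636 0.0641]
0.1 2704 b -0.022 0.0239 z [0.0618 0.0634]
   rim 1 144 [0.0621 0.0633]
   rim -1 47 [0.0622 0.0635]
al max 0.11010311061635805
-0.052 0.02 81 -0.04764984189181464
-0.033 0.05 24 -0.05006423549795263
0.042 0.02 18 -0.05096489985394155
-0.02 0.067 24 -0.05037130786437069
-0.02 0.04 7 -0.05064252255844454
```

Request:
drive_tool:
  steps:
    - {"x": 0, "y": -0.0033, "z": 0.001, "twist": 0, "gripper": 1}
    - {"x": 0.02, "y": 0.002, "z": 0, "twist": 0, "gripper": 1}
    - {"x": 0.02, "y": 0.002, "z": 0, "twist": 0, "gripper": 1}
    - {"x": 0.02, "y": 0.002, "z": 0, "twist": 0, "gripper": 1}
    - {"x": 0, "y": 0, "z": 0, "twist": 0, "gripper": 1}
    - {"x": 0, "y": 0, "z": 0, "twist": 0, "gripper": 1}
    - {"x": 0, "y": 0, "z": 0, "twist": 0, "gripper": 1}

```text
time: 14.67
position: [0.4563, -0.052, 0.0548]
tool_rot: [-3.138, -0.154, 0.001]
ft_force: [1.4, -0.3, -1.7]
gripper_width: 0.303
grasp_force: 30.0
```

```bash
python3 wl.py w10; python3 ins.py
```

```text
[[ 9.952e-01  9.780e-02 -5.000e-04  4.562e-01]
 [ 9.780e-02 -9.952e-01  2.000e-04 -5.200e-02]
 [-5.000e-04 -2.000e-04 -1.000e+00  5.480e-02]
 [ 0.000e+00  0.000e+00  0.000e+00  1.000e+00]]
[ 0.45617386 -0.05196518  0.05483409] [ 0.40921981 -0.05766016 -1.08979052]
collar 0 ((0.0, 0.0), (0.0, 0.0), 0.0)
roof 20150 ((-39.10588073730469, 0.22210693359375), (22.60018539428711, 111.01412963867188), 0.013868516311049461)
tcp in cab (np.float64(-0.1531804717464203), np.float64(0.0007863704823129063))
carrier 20689 ((-97.59397888183594, 0.273406982421875), (60.174625396728516, 91.1658706665039), 89.99647521972656)
0.021 2142 b -0.0298 0.0304 z [0.0705 0.073 ]
   rim 1 131 [0.0707 0.0725]
   rim -1 139 [0.0711 0.0723]
0.03 3135 b -0.0226 0.0233 z [0.0593 0.065 ]
   rim 1 235 [0.0643 0.0648]
   rim -1 200 [0.0642 0.0648]
0.05 4375 b -0.0228 0.0233 z [0.0596 0.0648]
   rim 1 349 [0.0642 0.0648]
   rim -1 300 [0.0641 0.0646]
0.07 4777 b -0.0228 0.0232 z [0.0589 0.0646]
   rim 1 375 [0.0642 0.0647]
   rim -1 329 [0.0641 0.0647]
0.09 2823 b -0.0229 0.0232 z [0.0581 0.0646]
   rim 1 231 [0.0641 0.0648]
   rim -1 196 [0.064  0.0647]
0.1 310 b -0.0224 0.0232 z [0.0555 0.0644]
   rim 1 24 [0.0641 0.0647]
   rim -1 20 [0.0638 0.0643]
al max 0.10116880530828765
```

Request:
drive_tool:
  steps:
    - {"x": 0.03, "y": 0.0029, "z": 0, "twist": 0, "gripper": 1}
    - {"x": 0.03, "y": 0.0029, "z": 0, "twist": 0, "gripper": 1}
    - {"x": 0.03, "y": 0.0029, "z": 0, "twist": 0, "gripper": 1}
    - {"x": 0.03, "y": 0.0029, "z": 0, "twist": 0, "gripper": 1}
    - {"x": 0.03, "y": 0.0029, "z": 0, "twist": 0, "gripper": 1}
    - {"x": 0, "y": 0, "z": 0, "twist": 0, "gripper": 1}
    - {"x": 0, "y": 0, "z": 0, "twist": 0, "gripper": 1}
    - {"x": 0, "y": 0, "z": 0, "twist": 0, "gripper": 1}

```text
time: 15.38
position: [0.5011, -0.0476, 0.0547]
tool_rot: [-3.138, -0.154, 0.001]
ft_force: [0.1, -0.3, -1.5]
gripper_width: 0.3
grasp_force: 30.0
```

```bash
python3 wl.py w11; python3 ins.py
```

```text
[[ 9.952e-01  9.770e-02 -7.000e-04  5.010e-01]
 [ 9.770e-02 -9.952e-01  2.000e-04 -4.760e-02]
 [-7.000e-04 -3.000e-04 -1.000e+00  5.480e-02]
 [ 0.000e+00  0.000e+00  0.000e+00  1.000e+00]]
[ 0.5009716  -0.04763589  0.05477671] [ 0.81665912  0.68876891 -0.34166878]
collar 3714 ((-4.136301040649414, 0.24011993408203125), (45.52730178833008, 37.431297302246094), 87.45886993408203)
roof 40337 ((-16.491613388061523, 0.050296783447265625), (111.203369140625, 67.04801177978516), 89.9524154663086)
tcp in cab (np.float64(-0.108174071821568), np.float64(0.0007235003713899968))
carrier 9860 ((-75.21763610839844, 0.2618236541748047), (45.911373138427734, 59.868370056152344), 0.0013289290945976973)
0.021 2168 b -0.0297 0.0302 z [0.0704 0.0728]
   rim 1 134 [0.0707 0.0722]
   rim -1 138 [0.0709 0.0723]
0.03 3132 b -0.0228 0.0232 z [0.0591 0.0648]
   rim 1 231 [0.0642 0.0647]
   rim -1 199 [0.064  0.0645]
0.05 1161 b -0.0229 0.0234 z [0.0604 0.0649]
   rim 1 100 [0.0641 0.0647]
   rim -1 86 [0.064  0.0648]
al max 0.05591226963456075
```

Request:
drive_tool:
  steps:
    - {"x": 0.02, "y": 0.002, "z": 0, "twist": 0, "gripper": 1}
    - {"x": 0.02, "y": 0.002, "z": 0, "twist": 0, "gripper": 1}
    - {"x": 0.02, "y": 0.002, "z": 0, "twist": 0, "gripper": 1}
    - {"x": 0.01, "y": 0.001, "z": 0, "twist": 0, "gripper": 1}
    - {"x": 0.01, "y": 0.001, "z": 0, "twist": 0, "gripper": 1}
    - {"x": 0, "y": 0, "z": 0, "twist": 0, "gripper": 1}
    - {"x": 0, "y": 0, "z": 0, "twist": 0, "gripper": 1}
    - {"x": 0, "y": 0, "z": 0, "twist": 0, "gripper": 1}

```text
time: 16.1
position: [0.525, -0.0453, 0.0548]
tool_rot: [-3.138, -0.154, 0.001]
ft_force: [-1.6, -0.4, -0.6]
gripper_width: 0.3
grasp_force: 30.0
```

```bash
python3 wl.py w12; python3 ins.py
```

```text
[[ 9.952e-01  9.760e-02 -6.000e-04  5.250e-01]
 [ 9.760e-02 -9.952e-01  1.000e-04 -4.530e-02]
 [-6.000e-04 -1.000e-04 -1.000e+00  5.490e-02]
 [ 0.000e+00  0.000e+00  0.000e+00  1.000e+00]]
[ 0.52502626 -0.04532151  0.05488065] [-1.28427052 -1.55958583 -0.24027947]
collar 4487 ((-0.06544113159179688, 0.03358268737792969), (45.4808464050293, 45.57997131347656), 12.436556816101074)
roof 54931 ((-4.480983734130859, 0.11908340454101562), (111.35070037841797, 91.5693130493164), 89.9635009765625)
tcp in cab (np.float64(-0.08400836886345885), np.float64(0.0006795091261685137))
carrier 4300 ((-64.31934356689453, 0.2168750762939453), (19.381839752197266, 59.66276168823242), 0.01714503951370716)
0.021 2198 b -0.0296 0.03 z [0.0708 0.073 ]
   rim 1 140 [0.0712 0.0727]
   rim -1 143 [0.071  0.0723]
al max 0.029383842325034243
```

Request:
drive_tool:
  steps:
    - {"x": 0.006, "y": 0.0006, "z": 0, "twist": 0, "gripper": 1}
    - {"x": 0.006, "y": 0.0006, "z": 0, "twist": 0, "gripper": 1}
    - {"x": 0.004, "y": 0.0004, "z": 0, "twist": 0, "gripper": 1}
    - {"x": 0, "y": 0, "z": 0, "twist": 0, "gripper": 1}
    - {"x": 0, "y": 0, "z": 0, "twist": 0, "gripper": 1}
    - {"x": 0, "y": 0, "z": 0, "twist": 0, "gripper": 1}

```text
time: 16.65
position: [0.53, -0.0448, 0.0549]
tool_rot: [-3.138, -0.154, 0.001]
ft_force: [-2.9, -1.5, -0.4]
gripper_width: 0.305
grasp_force: 30.0
```

Request:
drive_tool:
  steps:
    - {"x": 0.002, "y": 0.0002, "z": 0, "twist": 0, "gripper": 1}
    - {"x": 0, "y": 0, "z": 0, "twist": 0, "gripper": 1}
    - {"x": 0, "y": 0, "z": 0, "twist": 0, "gripper": 1}
    - {"x": 0, "y": 0, "z": 0, "twist": 0, "gripper": 1}

```text
time: 16.98
position: [0.5307, -0.0448, 0.0549]
tool_rot: [-3.138, -0.154, 0.0]
ft_force: [-2.3, -0.4, -0.7]
gripper_width: 0.299
grasp_force: 30.0
```

Request:
drive_tool:
  steps:
    - {"x": 0.002, "y": 0.0002, "z": 0, "twist": 0, "gripper": 1}
    - {"x": 0, "y": 0, "z": 0, "twist": 0, "gripper": 1}
    - {"x": 0, "y": 0, "z": 0, "twist": 0, "gripper": 1}
    - {"x": 0, "y": 0, "z": 0, "twist": 0, "gripper": 1}

```text
time: 17.32
position: [0.5313, -0.0447, 0.055]
tool_rot: [-3.138, -0.154, 0.0]
ft_force: [-2.8, -0.7, -0.8]
gripper_width: 0.303
grasp_force: 30.0
```

Request:
drive_tool:
  steps:
    - {"x": 0.001, "y": 0.0001, "z": 0, "twist": 0, "gripper": 1}
    - {"x": 0, "y": 0, "z": 0, "twist": 0, "gripper": 1}
    - {"x": 0, "y": 0, "z": 0, "twist": 0, "gripper": 1}
    - {"x": 0, "y": 0, "z": 0, "twist": 0, "gripper": 1}

```text
time: 17.65
position: [0.5316, -0.0447, 0.055]
tool_rot: [-3.138, -0.154, 0.0]
ft_force: [-3.3, -0.5, -1.6]
gripper_width: 0.301
grasp_force: 30.0
```

Request:
drive_tool:
  steps:
    - {"x": 0.001, "y": 0.0001, "z": 0, "twist": 0, "gripper": 1}
    - {"x": 0, "y": 0, "z": 0, "twist": 0, "gripper": 1}
    - {"x": 0, "y": 0, "z": 0, "twist": 0, "gripper": 1}
    - {"x": 0, "y": 0, "z": 0, "twist": 0, "gripper": 1}

```text
time: 17.98
position: [0.5319, -0.0447, 0.055]
tool_rot: [-3.138, -0.154, 0.0]
ft_force: [-3.0, -0.1, -0.2]
gripper_width: 0.302
grasp_force: 30.0
```

Request:
drive_tool:
  steps:
    - {"x": 0.002, "y": 0.0002, "z": 0, "twist": 0, "gripper": 1}
    - {"x": 0, "y": 0, "z": 0, "twist": 0, "gripper": 1}
    - {"x": 0, "y": 0, "z": 0, "twist": 0, "gripper": 1}
    - {"x": 0, "y": 0, "z": 0, "twist": 0, "gripper": 1}

```text
time: 18.32
position: [0.5325, -0.0446, 0.055]
tool_rot: [-3.138, -0.154, 0.0]
ft_force: [-3.6, -0.6, -1.4]
gripper_width: 0.301
grasp_force: 30.0
```

Request:
drive_tool:
  steps:
    - {"x": 0.002, "y": 0.0002, "z": 0, "twist": 0, "gripper": 1}
    - {"x": 0, "y": 0, "z": 0, "twist": 0, "gripper": 1}
    - {"x": 0, "y": 0, "z": 0, "twist": 0, "gripper": 1}
    - {"x": 0, "y": 0, "z": 0, "twist": 0, "gripper": 1}

```text
time: 18.65
position: [0.5329, -0.0446, 0.0549]
tool_rot: [-3.138, -0.154, 0.001]
ft_force: [-5.3, -0.7, -0.1]
gripper_width: 0.299
grasp_force: 30.0
```

```bash
python3 wl.py w13; python3 ins.py
```

```text
[[ 9.952e-01  9.770e-02 -7.000e-04  5.329e-01]
 [ 9.770e-02 -9.952e-01  0.000e+00 -4.460e-02]
 [-7.000e-04 -1.000e-04 -1.000e+00  5.490e-02]
 [ 0.000e+00  0.000e+00  0.000e+00  1.000e+00]]
[ 0.5328925  -0.04458064  0.0549025 ] [-4.56892829  0.10415138 -0.48492659]
collar 4269 ((0.10037040710449219, 0.026605606079101562), (45.3952751159668, 45.18716812133789), 4.62388801574707)
roof 59840 ((-0.5840225219726562, 0.12368392944335938), (99.26807403564453, 110.982666015625), 0.0480278842151165)
tcp in cab (np.float64(-0.07610737583971856), np.float64(0.0006492360566004097))
carrier 2199 ((-59.26060485839844, 0.19356918334960938), (58.376708984375, 13.691034317016602), 89.99147033691406)
0.021 319 b -0.029 0.0294 z [0.0721 0.0731]
   rim 1 18 [0.072  0.0725]
   rim -1 17 [0.0727 0.0731]
al max 0.023694420634925398
```

Request:
drive_tool:
  steps:
    - {"x": 0.002, "y": 0.0002, "z": 0, "twist": 0, "gripper": 1}
    - {"x": 0, "y": 0, "z": 0, "twist": 0, "gripper": 1}
    - {"x": 0, "y": 0, "z": 0, "twist": 0, "gripper": 1}
    - {"x": 0, "y": 0, "z": 0, "twist": 0, "gripper": 1}

```text
time: 19.03
position: [0.5329, -0.0446, 0.0548]
tool_rot: [-3.138, -0.154, 0.003]
ft_force: [-8.4, -2.2, 0.8]
gripper_width: 0.301
grasp_force: 30.0
```

Request:
drive_tool:
  steps:
    - {"x": 0.001, "y": 0.0001, "z": 0, "twist": 0, "gripper": 1}
    - {"x": 0, "y": 0, "z": 0, "twist": 0, "gripper": 1}
    - {"x": 0, "y": 0, "z": 0, "twist": 0, "gripper": 1}
    - {"x": 0, "y": 0, "z": 0, "twist": 0, "gripper": 1}

```text
time: 19.37
position: [0.5329, -0.0446, 0.0548]
tool_rot: [-3.138, -0.154, 0.004]
ft_force: [-8.5, -1.6, 2.1]
gripper_width: 0.299
grasp_force: 30.0
```

```bash
python3 wl.py w14; python3 ins.py | tail -6; python3 - <<'E'
from h import *
P=np.load("w.npy"); i=cv2.imread("pics/w14.png"); j,Q=cloud("scene")
m=(P[...,2]>.115)&(P[...,2]<.13)&(np.hypot(P[...,0]-.608,P[...,1]+.038)<.02);R=P[m]
print("loupe",cv2.minEnclosingCircle((R[:,:2]*1000).astype(np.float32)),np.percentile(R[:,2],[5,50,95]))
s,T=pose(); print(s["ft_force"],s["ft_torque"])
cv2.imwrite("pics/f.png",np.hstack([cv2.resize(i,(400,300)),cv2.resize(j[180:360,270:510],(400,300))]))
E
```

```text
[[ 9.952e-01  9.790e-02 -2.800e-03  5.329e-01]
 [ 9.790e-02 -9.952e-01 -1.000e-04 -4.460e-02]
 [-2.800e-03 -2.000e-04 -1.000e+00  5.480e-02]
 [ 0.000e+00  0.000e+00  0.000e+00  1.000e+00]]
tcp in cab (np.float64(-0.07608223492294024), np.float64(0.0006614925553650095))
carrier 2129 ((-59.487953186035156, 0.04685020446777344), (57.38279724121094, 13.187389373779297), 89.99994659423828)
0.021 196 b -0.0286 0.0287 z [0.0714 0.0728]
   rim 1 9 [0.0719 0.0721]
   rim -1 8 [0.0717 0.0724]
al max 0.023187964158480512
loupe ((608.012451171875, -38.328121185302734), 12.503438949584961) [0.11894666 0.12086961 0.12231899]
[-8.11115276 -1.17248873  1.55799673] [-0.19770903  1.4010896  -0.01613807]
```

View pics/f.png

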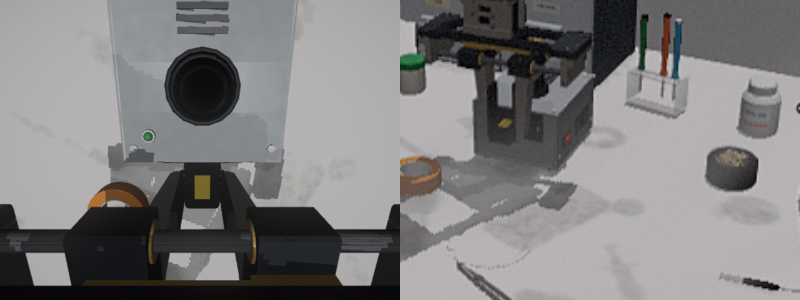

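The pictures show the flange flush against the front at (200,165), and the loupe seated in the collar at (202,88). The arm has stopped moving against the bezel, pushing with about 8 N.

```bash
python3 -c "
from cell import ctrl; print(ctrl.hand_in())"
```

```text
the job is handed in; nothing more can be done
None
```

I handed the job in: the loupe is seated in the collar, and the carrier is held level with its flange stopped against the slot at about 8 N. The interlock's red pin was not in view, so I judged it pressed from the force and position readings; the tape roll, tip cleaner and jar were not touched.

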